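# Load the carrying rack in reverse order

## Task

Move the spray can, the plug tub, the screw carton and the tape roll from the grey bench rack into the wooden carrying rack, one to a bay, in reverse order: seen from the robot, the thing that stood at the left end of the bench rack goes into the bay at the right end, and so on along the row, because the carrying rack will be turned end for end in the van. Set each one down without dropping it, resting flat on its foot in the middle of its bay as it stood before.

Things in the scene. Friction and masses are not known exactly. Their poses are not given: they have to be found in the camera images.
- spray_can: spray can, the tallest thing: upright cylinder 54 mm in diameter, 170 mm tall with its cap, 0.29 kg. It is straight-sided up to about 135 mm, the cap above is 50 mm wide; grip it across the top of the body, the pads 130 to 135 mm above its foot, so that the gripper clears the cap. Origin: centre of its foot (underside); z up along its axis.
- plug_tub: round screw-lid tub, 64 mm tall, about 0.09 kg: body 57 mm in diameter to 47 mm height, above it a lid 60 to 62 mm in diameter. Grip it across the lid, about 50 mm above its foot. Origin: centre of its foot (underside); z up along its axis.
- screw_carton: low closed square carton, 61 x 61 mm (along its own x and y), 38 mm tall, 0.2 kg. Its sides are parallel to the bench rack's within 0.08 rad. Grip it across its x or y sides, about 25 mm above its foot. Origin: centre of its foot (underside); z up along its axis.
- tape_roll: flat roll of tape lying on its side face, a ring 64 mm in diameter and 19 mm tall, about 0.06 kg. Can be gripped across its outer diameter with the fingertips 5 mm above the pad. Origin: centre of its foot (underside); z up along its axis.
- pad_spray_can: a 78 x 82 x 3 mm black rubber pad fixed to the bench rack, origin at the centre of its underside, axes parallel to the bench rack's. At the start the spray can stands centred on it (within 3 mm); the pad stays where it is and so marks where that thing stood.
- pad_plug_tub: a 78 x 82 x 3 mm black rubber pad fixed to the bench rack, origin at the centre of its underside, axes parallel to the bench rack's. At the start the tub stands centred on it (within 3 mm); the pad stays where it is and so marks where that thing stood.
- pad_screw_carton: a 78 x 82 x 3 mm black rubber pad fixed to the bench rack, origin at the centre of its underside, axes parallel to the bench rack's. At the start the carton stands centred on it (within 3 mm); the pad stays where it is and so marks where that thing stood.
- pad_tape_roll: a 78 x 82 x 3 mm black rubber pad fixed to the bench rack, origin at the centre of its underside, axes parallel to the bench rack's. At the start the tape roll stands centred on it (within 3 mm); the pad stays where it is and so marks where that thing stood.
- bench_rack: rack to empty: grey steel strip, 90 mm deep (x), 372 long (y), fixed, ends turned up to 26 mm. The four pads lie on its 12 mm high top at x = 0, y = +135, +45, -45, -135 mm, a thing on each (feet 15 mm above the table). Origin: centre of underside; x away from the robot, y to its left (turned at most 0.1 rad). May be the nearer or the farther rack.
- carry_rack: rack to fill: plywood, 90 mm deep (x), 378 long (y), fixed, floor 12 mm above the table, front and back open. Dividers 5 mm thick, tops at 26 mm, at y = 0, +-90 mm; end plates 50 mm high with wire handles outside (to y = +-206). Bays 85 mm wide centred at x = 0, y = +135, +45, -45, -135 mm. Origin: centre of underside; x away from the robot, y to its left (turned at most 0.1 rad).
Things that resemble listed ones, but are neither listed nor needed, are in the scene too. Leave any purple or turquoise look-alike of the plug_tub alone. There is more than one size of the tape_roll; the one meant has the size given above.

How it is judged:
At the end, for the whole second after the job is handed in: Each thing is in the carrying rack's bay that mirrors its pad's place on the bench rack (y to -y in the racks' frames), origin within 15 mm of the bay's centre along the row and 18 mm across it, foot within 5 mm of the floor's height, axis within 0.1 rad of vertical, released and below 0.02 m/s (((y of pad_spray_can in the frame of bench_rack between 0.115 and 0.155 m and y of spray_can in the frame of carry_rack between -0.15 and -0.12 m) or (y of pad_spray_can in the frame of bench_rack between 0.025 and 0.065 m and y of spray_can in the frame of carry_rack between -0.06 and -0.03 m) or (y of pad_spray_can in the frame of bench_rack between -0.065 and -0.025 m and y of spray_can in the frame of carry_rack between 0.03 and 0.06 m) or (y of pad_spray_can in the frame of bench_rack between -0.155 and -0.115 m and y of spray_can in the frame of carry_rack between 0.12 and 0.15 m)) and x of spray_can in the frame of carry_rack between -0.018 and 0.018 m and z of spray_can in the frame of carry_rack between 0.007 and 0.017 m and angle between each of spray_can, plug_tub, screw_carton, tape_roll's own z axis and vertical below 0.1 rad and linear speed of each of spray_can, plug_tub, screw_carton, tape_roll below 0.02 m/s and contact force between each of spray_can, plug_tub, screw_carton, tape_roll and the fingers below 0.05 N and ((y of pad_plug_tub in the frame of bench_rack between 0.115 and 0.155 m and y of plug_tub in the frame of carry_rack between -0.15 and -0.12 m) or (y of pad_plug_tub in the frame of bench_rack between 0.025 and 0.065 m and y of plug_tub in the frame of carry_rack between -0.06 and -0.03 m) or (y of pad_plug_tub in the frame of bench_rack between -0.065 and -0.025 m and y of plug_tub in the frame of carry_rack between 0.03 and 0.06 m) or (y of pad_plug_tub in the frame of bench_rack between -0.155 and -0.115 m and y of plug_tub in the frame of carry_rack between 0.12 and 0.15 m)) and x of plug_tub in the frame of carry_rack between -0.018 and 0.018 m and z of plug_tub in the frame of carry_rack between 0.007 and 0.017 m and ((y of pad_screw_carton in the frame of bench_rack between 0.115 and 0.155 m and y of screw_carton in the frame of carry_rack between -0.15 and -0.12 m) or (y of pad_screw_carton in the frame of bench_rack between 0.025 and 0.065 m and y of screw_carton in the frame of carry_rack between -0.06 and -0.03 m) or (y of pad_screw_carton in the frame of bench_rack between -0.065 and -0.025 m and y of screw_carton in the frame of carry_rack between 0.03 and 0.06 m) or (y of pad_screw_carton in the frame of bench_rack between -0.155 and -0.115 m and y of screw_carton in the frame of carry_rack between 0.12 and 0.15 m)) and x of screw_carton in the frame of carry_rack between -0.018 and 0.018 m and z of screw_carton in the frame of carry_rack between 0.007 and 0.017 m and ((y of pad_tape_roll in the frame of bench_rack between 0.115 and 0.155 m and y of tape_roll in the frame of carry_rack between -0.15 and -0.12 m) or (y of pad_tape_roll in the frame of bench_rack between 0.025 and 0.065 m and y of tape_roll in the frame of carry_rack between -0.06 and -0.03 m) or (y of pad_tape_roll in the frame of bench_rack between -0.065 and -0.025 m and y of tape_roll in the frame of carry_rack between 0.03 and 0.06 m) or (y of pad_tape_roll in the frame of bench_rack between -0.155 and -0.115 m and y of tape_roll in the frame of carry_rack between 0.12 and 0.15 m)) and x of tape_roll in the frame of carry_rack between -0.018 and 0.018 m and z of tape_roll in the frame of carry_rack between 0.007 and 0.017 m); the robot touches nothing.
It fails at once if the spray can is dropped or thrown: it moves faster than 0.6 m/s while the fingers do not hold it (linear speed of spray_can above 0.6 m/s and contact force between spray_can and the fingers below 0.05 N).
It fails at once if the tub is dropped or thrown: it moves faster than 0.6 m/s while the fingers do not hold it (linear speed of plug_tub above 0.6 m/s and contact force between plug_tub and the fingers below 0.05 N).
It fails at once if the carton is dropped or thrown: it moves faster than 0.6 m/s while the fingers do not hold it (linear speed of screw_carton above 0.6 m/s and contact force between screw_carton and the fingers below 0.05 N).
It fails at once if the tape roll is dropped or thrown: it moves faster than 0.6 m/s while the fingers do not hold it (linear speed of tape_roll above 0.6 m/s and contact force between tape_roll and the fingers below 0.05 N).
It also fails if it takes over 112 s, if anything falls off the work surface, if the arm or the gripper's body presses on something with over 40 N, if the wrist force passes 120 N, or if a joint passes its speed limit or range.

## Robot

A 6-joint arm with a two-finger parallel gripper is mounted at the origin on a cart in front of the work surface, level with it; the furniture and walls round the work are solid. World frame = base frame: x ahead of the robot, y to its left, z up, the work surface at z = 0. Lengths are in m, angles in rad, forces in N, time in s.
With the tool pointing down it reaches from about 0.275 to 0.825 m from the base axis. Payload 4.9 kg.
Tool frame: the origin (TCP) lies midway between the tips of the shut fingers; the grasp point (between the pads) lies 19 mm behind it (grip_point_offset is the distance from the TCP to the grasp point, in m); z points along the fingers, y is the line along which they close (so a half turn about z gives the same grasp; the last joint's range is limited). The gripper opens to 85 mm and grips with 20 to 120 N. Pads are 22 mm wide; open, the fingers measure 114 mm over their backs; the gripper's body (76 mm by 85 mm) begins 54 mm behind the grasp point. The pads swing forward as they close: fully open they stand 13 mm farther back than shut.
Start: joints at [1.164, 0.326, -0.193, 1.052, 0, 1.437], TCP at [0.148, 0.53, 0.198] pointing down, gripper open.
Joint ranges: [-2.65, 2.65], [-0.97, 1.79], [-1.3, 1.35], [-1.93, 2.1], [-1.47, 1.37], [-3.14, 3.14]. Speed limits (rad/s): [2.57, 2.57, 3.14, 3.14, 3.14, 3.14].

## Interface

Orientations are given as a rotation vector (axis times angle).
In Python, from cell import * gives the robot as it stands. Calls block until the motion is done:
- movep(position, orientation): joint-space move of the TCP to a pose.
- move_l(position, velocity=0.15, rot=None, until_force=None): straight line of the TCP; rot=None keeps the orientation; velocity is the mean speed in m/s. With until_force (N) it stops when the force on the tool has changed by that much, and returns True; else False.
- set_joints(angles): joint-space move.
- let_go() and grab(newtons=None): open the fingers fully, or close them until they stop; newtons is the grip in N (None keeps the last).
- sleep(seconds).
- ik(position, orientation): joint angles nearest the present ones, or None.
- get_state(): the state.
- grab_frame(name): name is "scene" or "side" or "wrist"; returns a dict with "img" (384x512x3 uint8, red, green, blue), "fx", "fy", "cx", "cy" (pixels), "cam_to_world" (4x4, takes a point from camera to world coordinates); the wrist camera has in their place "T_tool_cam" (4x4, takes a point from camera to tool coordinates, whose origin is the TCP and whose axes are the flange's). Camera axes: x right, y down, z forward; pixel columns grow to the right and rows downward; lengths in m; the calibration is good to about 2 mm. A picture is of the moment at which its call begins: read the wrist's pose just before it. There is no depth.
A pose or a line that the arm cannot do raises MotionError and nothing moves.
- sign_off(): hands the job in; it is judged then, once.
Trained networks look in the newest picture that a camera, given by its name, has taken for a name from the list of things; names that differ only in an ending like _2 or _b are one class to them, and where a whole thing is asked for, a point or a joint stands for the part that bears it (a point fixed in the world has none). Each returns a list of dicts, best first, with "score" (0 to 1); they miss things now and then, are a little off and sometimes report something else, mostly with a low value. They report only what shows in the picture. A call takes as long as a camera call. They do not tell look-alikes from the thing itself.
- spot_in(camera, name): "centre" ([column, row] in pixels, amid what is visible of it).
- silhouettes(camera, name): "mask" (384x512 bool, what is visible of it) and "centre" ([column, row] in pixels, amid what is visible of it).
- tip_of(camera, name): "centre" ([column, row] in pixels: a listed point, or the origin of a listed thing).
The state is a dict: "clock": time; "q": joint angles; "joint_velocities": joint speeds; "tau": joint torques, N m; "position": TCP position; "eef_rot": TCP orientation; "contact_force": force on the tool from outside, world axes, zero at the start; "wrist_torque": the same for the moment, N m; "finger_gap": opening from 0.0 (shut) to 1.0 (fully open); "grasp_force": force on a finger pad.
Only numpy, scipy, OpenCV 4.12 (cv2) and the standard library are available. Lean on these libraries where they do the work, as an engineer would, in place of code of your own. Each camera call takes 0.05 s, during which the arm holds its last target. There are 200 camera calls.

## Working session

There is one attempt and no reset: what is moved stays moved. The work goes in short steps, each a Python script; the robot and the scene stay as the last script left them, time stands still between calls to the robot, and variables do not carry over. Pictures are saved under pics/ and viewed, at most 14 in all, crops included, and the job is handed in when it is done.

```bash
mkdir -p pics; python3 - <<'E'
from cell import *
import cv2
for n in("scene","side"):
    f=grab_frame(n); cv2.imwrite(f"pics/{n}0.png",f["img"][:,:,::-1])
    print(n,f["fx"],f["cx"],f["cy"],f["cam_to_world"].round(3).tolist())
    for k in("spray_can","plug_tub","screw_carton","tape_roll","bench_rack","carry_rack"):
        print(k,[(round(d["score"],2),[round(float(x)) for x in d["centre"]]) for d in tip_of(n,k)])
s=get_state();print(s["clock"],s["eef_rot"])
E
```

```text
scene 394.26993003625347 262.3562186617849 188.74384400885071 [[0.675, -0.575, 0.463, 0.103], [-0.738, -0.523, 0.425, -0.243], [-0.002, -0.629, -0.777, 0.787], [0.0, 0.0, 0.0, 1.0]]
spray_can [(0.89, [309, 191])]
plug_tub [(0.93, [279, 172]), (0.93, [219, 137]), (0.52, [312, 157])]
screw_carton [(0.74, [338, 206])]
tape_roll [(0.69, [256, 157]), (0.57, [167, 233])]
bench_rack [(0.81, [293, 188])]
carry_rack [(0.74, [240, 217])]
side 494.21058838902206 260.0937630784456 190.13547254374632 [[0.983, -0.065, 0.171, 0.359], [-0.182, -0.413, 0.892, -0.686], [0.013, -0.908, -0.418, 0.431], [0.0, 0.0, 0.0, 1.0]]
spray_can [(0.76, [328, 208])]
plug_tub [(0.94, [314, 188]), (0.78, [369, 195]), (0.76, [291, 156])]
screw_carton [(0.89, [340, 233])]
tape_roll [(0.93, [158, 192]), (0.59, [302, 175])]
bench_rack [(0.96, [321, 209])]
carry_rack [(0.63, [344, 234]), (0.57, [230, 207])]
0.7 [-4.27243788e-01 -3.11239202e+00 -1.15351776e-04]
```

View pics/scene0.png

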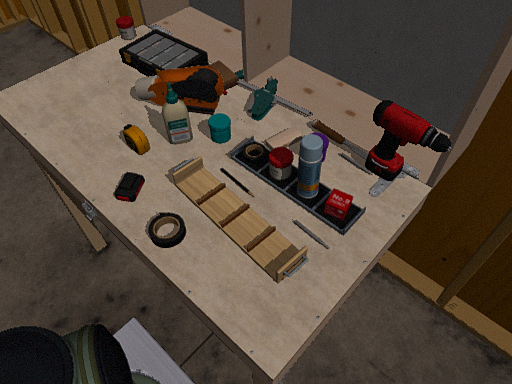

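View pics/side0.png

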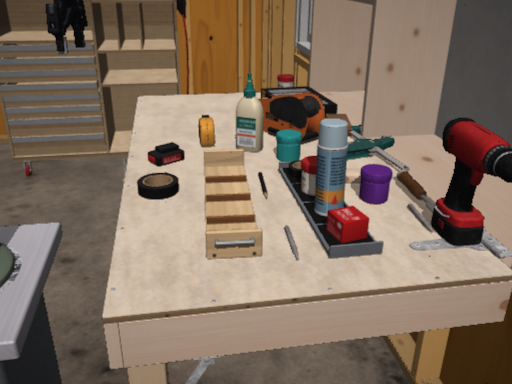

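The bench rack is the farther one. Seen from the robot, left to right, it holds tape roll, red tub, spray can, carton. The large tape roll at scene (167,230) and the turquoise and purple tubs are look-alikes. I'll triangulate from both views, then look from above with the wrist camera.

```bash
cat > h.py <<'E'
from cell import *
import numpy as np, cv2
from scipy.spatial.transform import Rotation as R
def ray(f,uv,T=None):
    T=f["cam_to_world"] if T is None else T
    d=T[:3,:3]@np.array([(uv[0]-f["cx"])/f["fx"],(uv[1]-f["cy"])/f["fy"],1]); return T[:3,3],d
def onplane(f,uv,z,T=None):
    o,d=ray(f,uv,T); return o+d*(z-o[2])/d[2]
def down(c):  # tool z down, closing line (tool y) along world angle c
    y=np.array([np.cos(c),np.sin(c),0]);z=np.array([0,0,-1.]);x=np.cross(y,z)
    return R.from_matrix(np.c_[x,y,z]).as_rotvec()
def wrist():
    s=get_state();f=grab_frame("wrist");T=np.eye(4);T[:3,:3]=R.from_rotvec(s["eef_rot"]).as_matrix();T[:3,3]=s["position"]
    return f,T@f["T_tool_cam"]
E
python3 - <<'E'
from h import *
for n in("scene","side"):
    f=grab_frame(n)
    P={"scene":dict(can=(309,191),tub=(279,172),carton=(338,206),tape=(256,157),bench=(293,188),carry=(240,217),purple=(312,157)),
    "side":dict(can=(328,208),tub=(314,188),carton=(340,233),tape=(302,175),bench=(321,209),carry=(230,207),purple=(369,195))}[n]
    for k,v in P.items(): print(n,k,onplane(f,v,0.015 if k in("can","tub","carton","tape") else 0).round(3))
f,T=wrist();print(f["fx"],f["T_tool_cam"].round(3).tolist())
for c in(0,np.pi,np.pi/2):
  for p in ([.55,-.05,.25],[.42,0,.25]):
    q=ik(p,down(c));print(c,p,None if q is None else np.round(q,2))
E
```

```text
scene can [0.637 0.088 0.015]
scene tub [0.634 0.185 0.015]
scene carton [0.648 0.007 0.015]
scene tape [0.633 0.266 0.015]
scene bench [0.627 0.131 0.   ]
scene carry [0.471 0.168 0.   ]
scene purple [ 0.747  0.163 -0.   ]
side can [0.64  0.104 0.015]
side tub [0.639 0.195 0.015]
side carton [0.631 0.009 0.015]
side tape [0.633 0.265 0.015]
side bench [0.635 0.13  0.   ]
side carry [0.463 0.166 0.   ]
side purple [0.752 0.176 0.   ]
308.72521901960283 [[0.001, -0.961, -0.278, 0.071], [1.0, 0.0, 0.001, 0.001], [-0.001, -0.278, 0.961, -0.176], [0.0, 0.0, 0.0, 1.0]]
0 [0.55, -0.05, 0.25] [-0.22  0.3  -0.09  1.18  0.    1.35]
0 [0.42, 0, 0.25] [-0.18  0.05 -0.4   1.12  0.    1.39]
3.141592653589793 [0.55, -0.05, 0.25] [-0.22  0.3  -0.09  1.18  0.   -1.8 ]
3.141592653589793 [0.42, 0, 0.25] [-0.18  0.05 -0.4   1.12  0.   -1.75]
1.5707963267948966 [0.55, -0.05, 0.25] [-0.22  0.3  -0.09  1.18  0.   -0.22]
1.5707963267948966 [0.42, 0, 0.25] [-0.18  0.05 -0.4   1.12  0.   -0.18]
```

```bash
python3 - <<'E'
from h import *
movep([.555,.20,.32],down(0))
f,T=wrist(); cv2.imwrite("pics/w0.png",f["img"][:,:,::-1]); np.savez("w0.npz",img=f["img"],T=T,k=[f["fx"],f["fy"],f["cx"],f["cy"]])
for k,z in dict(spray_can=.015,plug_tub=.015,screw_carton=.015,tape_roll=.015,bench_rack=0,carry_rack=0,pad_tape_roll=.012).items():
    print(k,[(round(d["score"],2),[round(float(x)) for x in d["centre"]],onplane(f,d["centre"],z,T).round(3)[:2].tolist()) for d in tip_of("wrist",k)])
print(get_state()["clock"])
E
```

```text
spray_can [(0.71, [308, 213], [0.636, 0.097])]
plug_tub [(0.96, [309, 160], [0.634, 0.185]), (0.71, [379, 172], [0.746, 0.167]), (0.57, [316, 2], [0.633, 0.405])]
screw_carton [(0.77, [306, 261], [0.637, 0.008])]
tape_roll [(0.76, [112, 106], [0.334, 0.267]), (0.73, [313, 97], [0.635, 0.28]), (0.31, [311, 104], [0.633, 0.271])]
bench_rack [(0.95, [306, 184], [0.633, 0.143]), (0.33, [309, 210], [0.64, 0.097])]
carry_rack [(0.56, [202, 166], [0.462, 0.173])]
pad_tape_roll [(0.83, [314, 98], [0.637, 0.278])]
3.1917
```

View pics/w0.png

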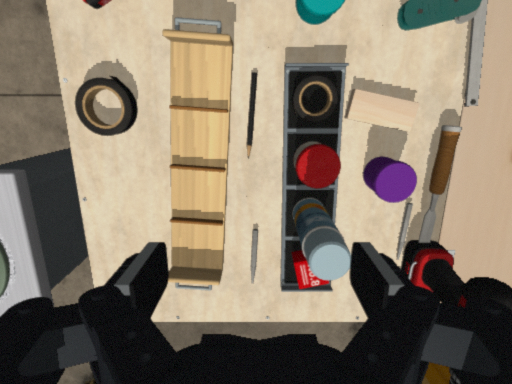

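The picture shows both racks clearly: the carrying rack at columns 163-233 and the bench rack at 283-346. I'll enlarge it to read the corners.

```bash
python3 - <<'E'
import numpy as np,cv2
i=np.load("w0.npz")["img"][:,:,::-1]
a=cv2.resize(i[10:150,155:355],None,fx=4,fy=4,interpolation=cv2.INTER_CUBIC)
b=cv2.resize(i[155:297,155:355],None,fx=4,fy=4,interpolation=cv2.INTER_CUBIC)
cv2.imwrite("pics/wa.png",a);cv2.imwrite("pics/wb.png",b)
E
```

```text
(no output)
```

View pics/wa.png

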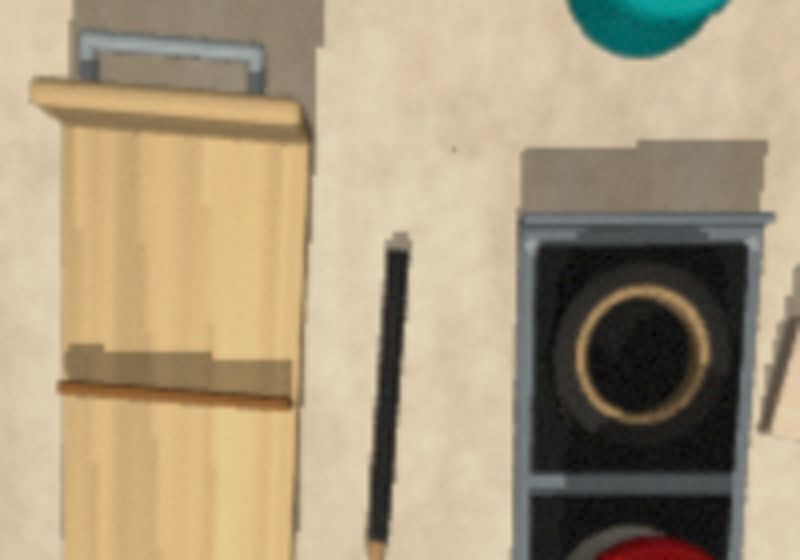

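View pics/wb.png

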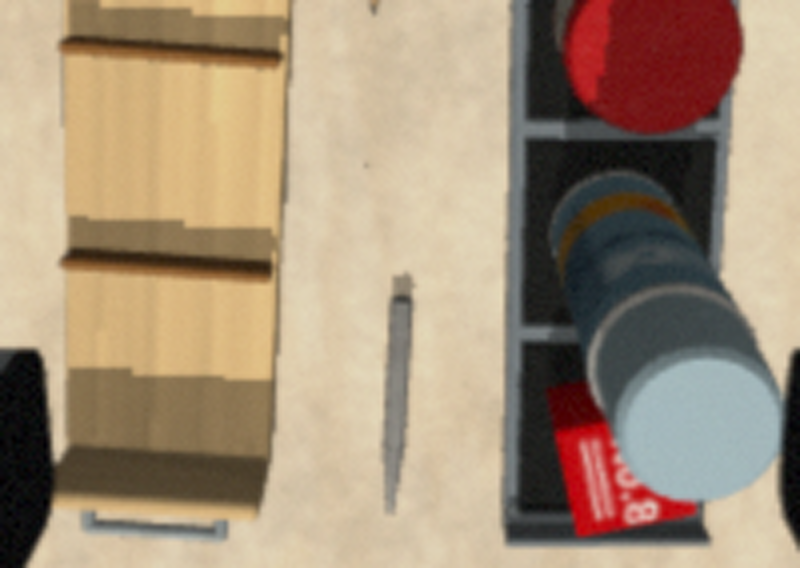

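```bash
cat >> h.py <<'E'
def fit(pts,T,K):
    from scipy.optimize import least_squares
    fx,fy,cx,cy=K; Ti=np.linalg.inv(T)
    obj=np.array([p[0] for p in pts],float); uv=np.array([p[1] for p in pts],float)
    def res(p):
        c,s=np.cos(p[2]),np.sin(p[2])
        W=np.c_[p[0]+c*obj[:,0]-s*obj[:,1],p[1]+s*obj[:,0]+c*obj[:,1],obj[:,2]]
        C=W@Ti[:3,:3].T+Ti[:3,3]
        return np.c_[fx*C[:,0]/C[:,2]+cx-uv[:,0],fy*C[:,1]/C[:,2]+cy-uv[:,1]].ravel()
    r=least_squares(res,[.55,.15,0]); return r.x,r.fun.reshape(-1,2)
E
python3 - <<'E'
from h import *
d=np.load("w0.npz")
a=lambda x,y:(155+x/4-.4,10+y/4-.4)
b=lambda x,y:(155+x/4-.4,155+y/4-.4)
carry=[((-.045,.09,.026),a(58,387)),((.045,.09,.026),a(292,403)),((-.045,0,.026),b(60,43)),((.045,0,.026),b(281,57)),
((-.045,-.09,.026),b(62,260)),((.045,-.09,.026),b(272,268)),((-.045,.189,.05),a(33,80)),((.045,.189,.05),a(300,100)),((-.045,-.189,.05),b(52,503)),((.045,-.189,.05),b(258,517))]
P=lambda y,sx,sy:(sx*.039,y+sy*.041,.015)
bench=[(P(.135,-1,1),a(533,243)),(P(.135,1,1),a(750,243)),(P(.135,-1,-1),a(529,472)),(P(.135,1,-1),a(735,472)),
(P(.045,-1,1),a(530,494)),(P(.045,1,1),a(733,494)),(P(.045,-1,-1),b(527,120)),(P(.045,1,-1),b(724,120)),
(P(-.045,-1,1),b(524,138)),(P(-.045,1,1),b(718,138)),(P(-.045,-1,-1),b(524,328)),(P(-.135,-1,1),b(520,341)),(P(-.135,-1,-1),b(515,510))]
for p in(carry,bench):
    x,r=fit(p,d["T"],d["k"]);print(x.round(4));print(r.round(1).tolist())
f=dict(zip(("fx","fy","cx","cy"),d["k"]))
for n,uv,z in(("tape top",a(642,353),.034),("tub lid",b(655,50),.079),("can cap",b(697,423),.185)): print(n,onplane(f,uv,z,d["T"]).round(4))
E
```

```text
[ 0.4597  0.1745 -0.0674]
[[-1.4, -0.6], [1.4, -0.2], [-1.2, 0.7], [1.7, 1.1], [-1.1, 0.7], [1.7, 2.3], [-1.3, -2.3], [1.0, -2.0], [-2.0, 1.5], [1.3, 1.4]]
[0.6376 0.1415 0.0064]
[[0.6, 0.0], [-0.1, -0.2], [0.4, 0.1], [-0.1, -0.1], [0.0, -0.1], [0.0, -0.3], [-0.3, -0.0], [-1.1, -0.2], [0.3, 0.3], [0.1, 0.1], [-0.7, -0.5], [0.2, 0.5], [0.6, 0.7]]
tape top [0.6351 0.2788 0.034 ]
tub lid [0.6365 0.1872 0.079 ]
can cap [0.6333 0.1027 0.185 ]
```

```bash
cat >> h.py <<'E'
B=np.array([.6376,.1415,.0064]); C=np.array([.4597,.1750,-.0674])
def at(F,x,y): c,s=np.cos(F[2]),np.sin(F[2]); return np.array([F[0]+c*x-s*y,F[1]+s*x+c*y])
def pick(xy,h,N,zhi,zup,c=B[2]):
    movep([*xy,zhi],down(c)); move_l([*xy,.015+h],.15); grab(N)
    s=get_state(); print("grip",round(s["finger_gap"],3),round(s["grasp_force"],1),s["position"].round(4))
    move_l([*xy,zup],.15); s=get_state(); print("held",round(s["finger_gap"],3),round(s["grasp_force"],1),s["contact_force"].round(1))
def place(xy,h,zup,zend):
    move_l([*xy,zup],.25,rot=down(C[2])); move_l([*xy,.012+h+.012],.15)
    hit=move_l([*xy,.012+h-.004],.03,until_force=4); s=get_state(); print("placed",hit,s["position"].round(4),s["contact_force"].round(1))
    let_go(); move_l([*xy,zend],.2); s=get_state(); print("clock",s["clock"],round(s["finger_gap"],2))
E
python3 - <<'E'
from h import *
pick([.637,.0985],.111,45,.27,.20)
place(at(C,0,.045),.111,.20,.30)
movep([.555,.20,.32],down(0))
f,T=wrist(); cv2.imwrite("pics/w1.png",f["img"][:,:,::-1]); np.savez("w1.npz",img=f["img"],T=T)
E
```

```text
grip 0.561 46.4 [0.6373 0.0986 0.127 ]
held 0.558 46.9 [-0.4  0.6 -4.2]
placed True [0.4632 0.2204 0.124 ] [-1.   0.4  4.5]
clock 9.5167 1.0
```

View pics/w1.png

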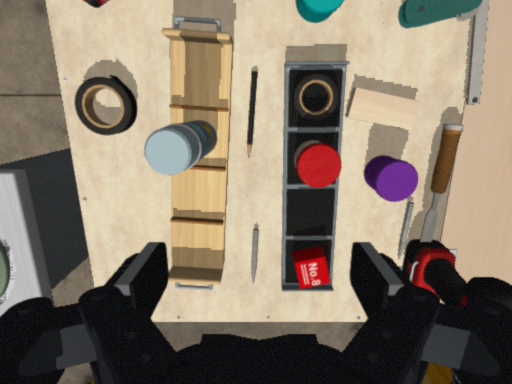

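The can stands in the second bay from the left. The carton, with its top at about (312,268), is now fully visible.

```bash
python3 - <<'E'
from h import *
f,T=wrist()
d=silhouettes("wrist","screw_carton")[0]; m=d["mask"]; hsv=cv2.cvtColor(f["img"],cv2.COLOR_RGB2HSV)
top=m&(hsv[...,2]>150)
for mm,z in((top,.053),(m,.053)):
    v,u=np.nonzero(mm); P=np.array([onplane(f,(a,b),z,T)[:2] for a,b in zip(u,v)])
    print(len(u),cv2.minAreaRect((P*1000).astype(np.float32)))
print("pad",at(B,0,-.135))
E
```

```text
815 ((639.702880859375, 7.757465362548828), (48.82795715332031, 48.45292282104492), 12.784839630126953)
1188 ((637.2335815429688, 17.2044620513916), (50.1798210144043, 68.85721588134766), 12.634666442871094)
pad [0.63846399 0.00650276]
```

```bash
python3 - <<'E'
import numpy as np,cv2
i=np.load("w1.npz")["img"][:,:,::-1]
cv2.imwrite("pics/w1c.png",cv2.resize(i[180:300,270:350],None,fx=5,fy=5,interpolation=cv2.INTER_CUBIC))
E
```

```text
(no output)
```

View pics/w1c.png

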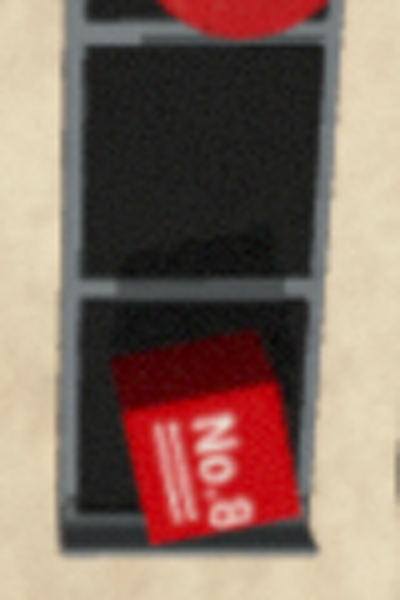

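The carton looks about 49 mm wide and turned about 0.22 rad, which doesn't match the listed 61 mm and ≤0.08 rad. I'll check its size and height from the corners before gripping.

```bash
python3 - <<'E'
from h import *
f,T=wrist()
px=lambda x,y:(270+x/5-.4,180+y/5-.4)
top=[(127,410),(280,380),(302,515),(150,545)];bot=[(110,357),(258,330)]
Bm=[onplane(f,px(*p),.015,T)[:2] for p in bot]
for z in(.045,.05,.053,.056,.06,.065):
    P=np.array([onplane(f,px(*p),z,T)[:2] for p in top]); E=np.roll(P,-1,0)-P
    print(z,"side",np.linalg.norm(E,axis=1).round(4),"ctr",P.mean(0).round(4),"edge diff",(P[:2]-Bm).round(4).tolist(),np.arctan2(E[0,1],E[0,0]).round(3))
print("bottom edge",np.linalg.norm(Bm[1]-Bm[0]))
for n in("spray_can",):
    g=grab_frame("side")
    for k in("screw_carton",): 
        for d in silhouettes("side",k): 
            v,u=np.nonzero(d["mask"]);print(d["score"],u.min(),u.max(),v.min(),v.max())
    cv2.imwrite("pics/s1.png",cv2.resize(g["img"][170:260,260:400,::-1],None,fx=5,fy=5,interpolation=cv2.INTER_CUBIC))
E
```

```text
0.045 side [0.0502 0.0506 0.0513 0.0511] ctr [0.642  0.0037] edge diff [[0.0026, -0.0037], [0.0015, -0.003]] 0.219
0.05 side [0.0496 0.0501 0.0507 0.0505] ctr [0.641  0.0067] edge diff [[0.002, -0.0009], [0.0003, -0.0004]] 0.219
0.053 side [0.0493 0.0497 0.0504 0.0501] ctr [0.6404 0.0084] edge diff [[0.0016, 0.0008], [-0.0004, 0.0012]] 0.219
0.056 side [0.049  0.0494 0.05   0.0498] ctr [0.6398 0.0102] edge diff [[0.0012, 0.0024], [-0.0011, 0.0028]] 0.219
0.06 side [0.0485 0.0489 0.0496 0.0493] ctr [0.6391 0.0126] edge diff [[0.0007, 0.0046], [-0.0021, 0.0049]] 0.219
0.065 side [0.048  0.0484 0.049  0.0488] ctr [0.6381 0.0156] edge diff [[0.0, 0.0074], [-0.0033, 0.0076]] 0.219
bottom edge 0.051171366075747196
0.82 327 369 207 242
```

View pics/s1.png

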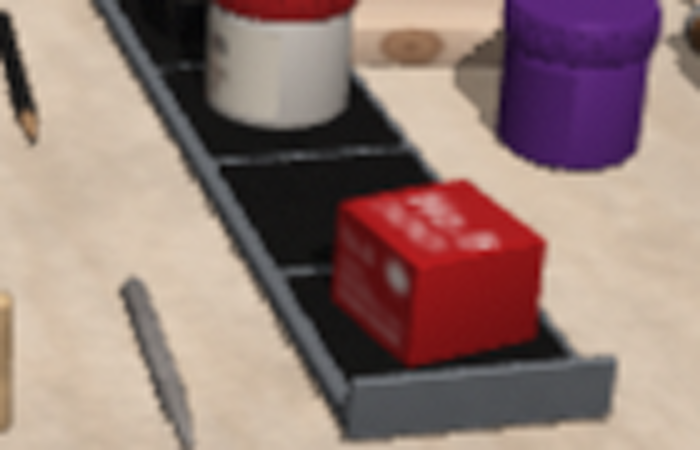

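The carton is really about 50 mm square, 37 mm high and turned 0.22 rad, centred on its pad at (0.640, 0.0075). I'll grip it along its actual sides and square it up when placing.

```bash
python3 - <<'E'
from h import *
pick([.640,.0075],.002,40,.26,.26,c=.219)
place(at(C,0,.135),.002,.26,.28)
pick([.637,.1868],.027,40,.26,.26)
place(at(C,0,-.045),.027,.26,.28)
f,T=wrist()
movep([.555,.20,.32],down(0))
f,T=wrist(); cv2.imwrite("pics/w2.png",f["img"][:,:,::-1])
E
```

```text
grip -0.001 6.9 [0.6417 0.0068 0.0198]
held -0.001 0.0 [-1.1 -0.1  0.9]
placed False [0.4687 0.3097 0.0099] [-0.2  0.4  0.3]
clock 21.6917 1.0
grip 0.005 20.1 [0.6334 0.1878 0.0482]
held 0.0 0.0 [ 0.3  0.6 -0.1]
placed False [0.4566 0.1301 0.0349] [-0.4 -0.8 -0.4]
clock 31.8 1.0
```

View pics/w2.png

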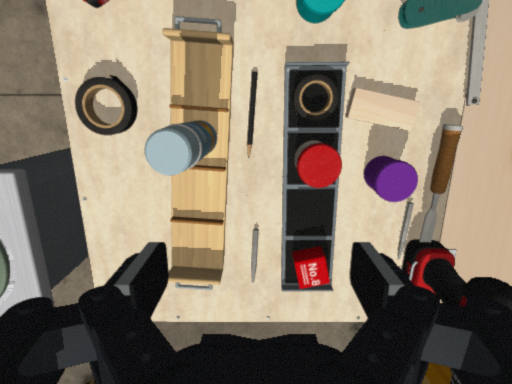

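Both grips closed on nothing: finger gap 0, the TCP was pushed up a few mm, and the tub and carton are still on the bench. I'll repeat the tub approach with pictures before and after closing.

```bash
python3 - <<'E'
from h import *
def crop(n,r): 
    i=grab_frame(n)["img"][r[0]:r[0]+150,r[1]:r[1]+200,::-1]; return cv2.resize(i,(400,300),interpolation=cv2.INTER_CUBIC)
movep([.637,.1868,.26],down(B[2]));move_l([.637,.1868,.042],.15)
s=get_state();print(s["position"],s["contact_force"].round(1),s["finger_gap"])
a=[crop("side",(90,220)),crop("scene",(60,200))]
grab(20);s=get_state();print(s["position"],s["contact_force"].round(1),s["finger_gap"],s["grasp_force"])
b=[crop("side",(90,220)),crop("scene",(60,200))]
cv2.imwrite("pics/g.png",np.vstack([np.hstack(a),np.hstack(b)]))
E
```

```text
[0.63783701 0.18699056 0.04310288] [ 0.4 -1.   0. ] 0.99640135600738
[0.63448943 0.18773379 0.04685139] [-17.2  -0.2  32.6] 0.005829317706407668 15.944732548226135
```

View pics/g.png

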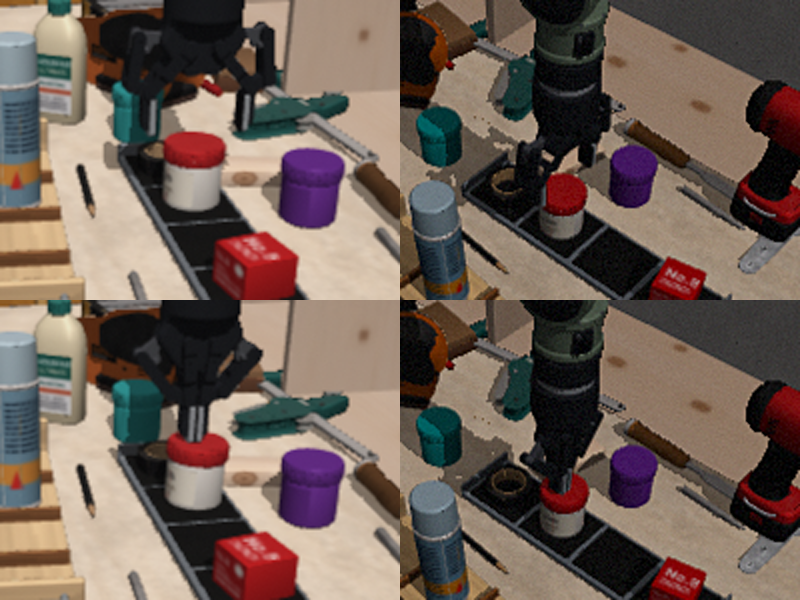

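The pictures show the shut fingertips pressing on top of the tub's lid (z≈0.079) while the TCP reads 0.047. So the real tips sit about 32 mm higher than reported. The carton gives the same figure: 0.053 against 0.020. I'll add that correction, re-measure the carton and tub, and retry with checks.

```bash
python3 - <<'E'
from h import *
p=get_state()["position"]; g,G=grab_frame("side"),grab_frame("scene")
for f,uv in((g,(318.5,159)),(G,(283.5,155))): 
    o,d=ray(f,uv); t=(p[:2]-o[:2])@d[:2]/(d[:2]@d[:2]); print("tip",(o+t*d).round(4))
move_l([p[0],p[1],.12],.15); let_go(); 
movep([.555,.20,.32],down(0))
f,T=wrist(); hsv=cv2.cvtColor(f["img"],cv2.COLOR_RGB2HSV)
for k,z in(("screw_carton",.053),("plug_tub",.079)):
  for d in silhouettes("wrist",k):
    top=d["mask"]&(hsv[...,2]>140)&((hsv[...,0]<10)|(hsv[...,0]>170))
    if top.sum()<300: continue
    v,u=np.nonzero(d["mask"] if k=="plug_tub" else top); P=np.array([onplane(f,(a,b),z,T)[:2] for a,b in zip(u,v)],np.float32)*1000
    print(k,d["score"],top.sum(),cv2.minAreaRect(P),"mean",P.mean(0))
# can: cap top
d=silhouettes("wrist","spray_can")[0]; v,u=np.nonzero(d["mask"]&(hsv[...,1]<90)&(hsv[...,2]>120)); P=np.array([onplane(f,(a,b),.182,T)[:2] for a,b in zip(u,v)],np.float32)*1000
print("can",cv2.minEnclosingCircle(P),at(C,0,.045))
print(get_state()["clock"])
E
```

```text
tip [0.6416 0.1854 0.0819]
tip [0.6412 0.1791 0.0778]
screw_carton 0.77 816 ((639.7274169921875, 7.850671768188477), (49.09732437133789, 48.69401168823242), 12.726069450378418) mean [639.63196    8.279855]
plug_tub 0.83 1442 ((636.6378784179688, 190.48757934570312), (60.846370697021484, 69.4321517944336), 21.916688919067383) mean [635.9132  190.61359]
can ((475.54254150390625, 227.64157104492188), 39.018428802490234) [0.4627307  0.21989783]
38.15
```

```bash
python3 - <<'E'
from h import *
D=.031; h=.002-D; xy=[.640,.0078]
movep([*xy,.24],down(.222)); move_l([*xy,.04],.2); print("hit",move_l([*xy,.015+h],.08,until_force=8)); grab(40)
s=get_state();print(s["position"].round(4),s["contact_force"].round(1),s["finger_gap"],s["grasp_force"])
if s["finger_gap"]>.3:
    move_l([*xy,.20],.15);s=get_state();print(s["contact_force"].round(1),s["finger_gap"],s["grasp_force"])
    place(at(C,0,.135),h,.20,.26)
E
```

```text
hit False
[ 0.6404  0.0078 -0.0133] [-0.8 -1.   4.2] 0.5808302121066337 43.23736488819122
[ 0.1 -0.9 -3. ] 0.5777314886521309 42.57642388343811
placed True [ 0.469   0.3099 -0.0165] [0.1 0.1 4.6]
clock 48.5 1.0
```

The carton is placed. Next are the tub and the tape roll, with the same correction.

```bash
python3 - <<'E'
from h import *
D=.031
for n,xy,h,dst,N in(("tub",[.637,.188],.027-D,-.045,40),("tape",[.636,.2775],.0-D,-.135,40)):
    movep([*xy,.24],down(B[2])); move_l([*xy,.06],.2); print(n,"hit",move_l([*xy,.015+h],.08,until_force=8)); grab(N)
    s=get_state();print(s["position"].round(4),s["contact_force"].round(1),s["finger_gap"],s["grasp_force"])
    if s["finger_gap"]<.3: break
    move_l([*xy,.20],.15);s=get_state();print(s["contact_force"].round(1),s["finger_gap"],s["grasp_force"])
    if s["finger_gap"]<.3: break
    place(at(C,0,dst),h,.20,.26)
else:
    movep([.50,.26,.34],down(0))
    f,T=wrist(); cv2.imwrite("pics/w3.png",f["img"][:,:,::-1]); g=grab_frame("side")["img"]; cv2.imwrite("pics/s3.png",cv2.resize(g[100:280,160:400,::-1],None,fx=3.3,fy=3.3,interpolation=cv2.INTER_CUBIC))
    for k,z in dict(spray_can=.012,plug_tub=.012,screw_carton=.012,tape_roll=.012).items():
        print(k,[(round(d["score"],2),onplane(f,d["centre"],z,T).round(3)[:2].tolist()) for d in tip_of("wrist",k)])
    for y in(.045,-.045,.135,-.135): print(at(C,0,y).round(3))
E
```

```text
tub hit False
[0.6379 0.1882 0.0121] [-0.9  0.2  4.3] 0.7021428573788612 43.50765830570765
[ 0.6 -0.3 -1.5] 0.691799722930204 43.20904539029016
placed True [0.4571 0.1302 0.009 ] [-0.6  0.1  4.1]
clock 57.3917 1.0
tape hit False
[ 0.6366  0.2777 -0.0148] [-2.1 -0.   6.2] 0.7248060021583469 44.1359079459653
[-0.  -0.1 -1.1] 0.7236734565790618 43.55814622493199
placed True [ 0.451   0.0403 -0.018 ] [0.6 0.2 5.7]
clock 67.6333 1.0
spray_can [(0.73, [0.466, 0.221])]
plug_tub [(0.89, [0.458, 0.127]), (0.65, [0.744, 0.167]), (0.55, [0.637, 0.405])]
screw_carton [(0.62, [0.464, 0.307])]
tape_roll [(0.89, [0.325, 0.266])]
[0.463 0.22 ]
[0.457 0.13 ]
[0.469 0.31 ]
[0.451 0.04 ]
```

View pics/w3.png

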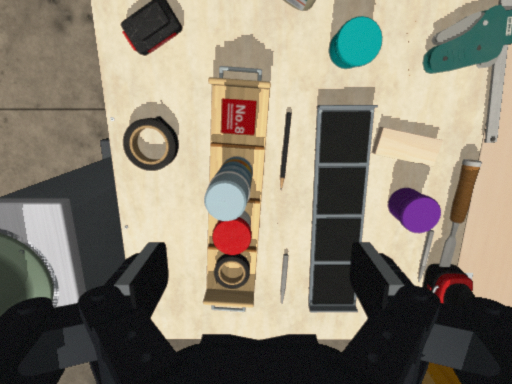

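View pics/s3.png

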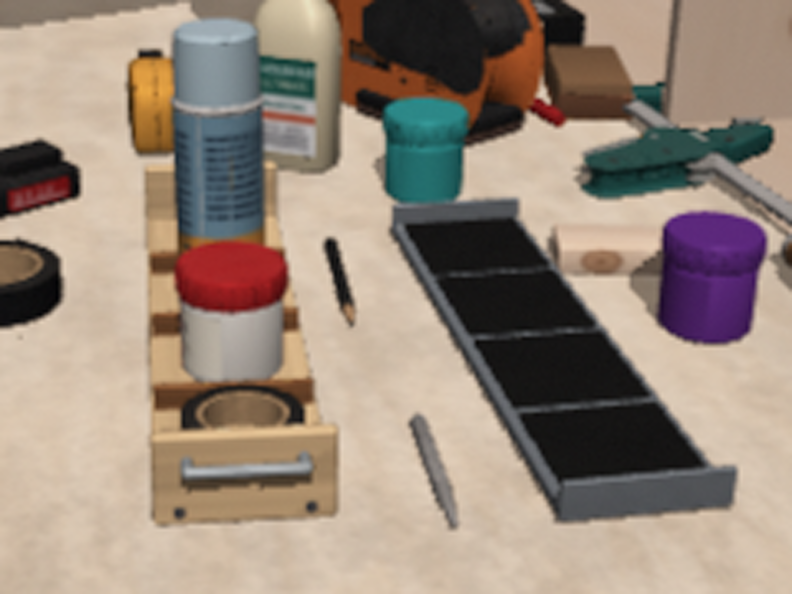

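The pictures show all four upright and centred in their bays: carton (238,117), can (228,190), tub (232,237) and tape (232,270) in the wrist view. The bench rack is empty, so I'm handing in.

```bash
python3 -c "
from cell import *
print(sign_off())"
```

```text
the job is handed in; nothing more can be done
None
```

I moved the spray can, plug tub, screw carton and tape roll into the carrying rack in reverse order, upright and centred in their bays in the last pictures, and handed the job in about 68 s in; the first tub and carton grips closed on top of them because the fingertips sit about 31 mm higher than reported, and the carton measured about 50 mm square rather than 61 mm.

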